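# Brush out the glue pot on the pull-out tray

## Task

Pull the tray out from under the shelf to its stop and leave it there. Take the long brush from its holder and work it inside the slanted glue pot, in line with the pot: right down to the bottom, up until the bristles' tip is near the rim, and right down to the bottom once more. Then hang the brush back upright in its holder, and leave the bottle, the jar and the wood offcut where they stand.

Things in the scene. Friction and masses are not known exactly. Their poses are not given: they have to be found in the camera images.
- tray (a joint): Slide of the wooden tray in the low plywood cabinet, in m: 0 fully in, 0.150 at its stop (out). It slides out of the cabinet's front, towards the robot, with a friction of about 4 N, and may start a little open. The aluminium pot rides on it.
- tray_handle (a point): Top end of the tray's pull, 77 mm above the bench: an upright dark steel bar, 12 x 12 mm and 64 mm tall, axis 55 mm in front of the tray's face, joined to it by two thin brackets (the upper 33 mm below this point; above that the bar is free). x axis points into the cabinet (away from the pull), z up; the bar's sides are square to the axes.
- cabinet_front (a point): Middle of the lower front edge of the fixed plywood cabinet, at bench height. The cabinet is 210 deep (x) x 200 wide (y) x 176 mm high, open at front and back, with a 16 mm shelf on top (small stock on it, up to 206 mm high) that covers the pot while the tray is in; the shelf's front edge is 15 mm behind this point. x points into the cabinet, z up.
- pot (a point): Round aluminium glue pot fixed in a cradle on the tray, leaning 35 degrees from vertical sideways, to the tray's left (+y of the tray). Outside diameter 58, height 95, inside diameter 50, wall 4, bottom 5 mm. Origin: centre of its underside; z along its axis out through the mouth (rim at z = 95 mm, inner floor at z = 5 mm).
- brush: Loose long brush, 184 mm, about 140 g: bristle head 34 mm in diameter and 55 mm long at the bottom, thin 8 mm steel stem, steel guard disc 64 mm in diameter, 115 to 120 mm above the tip, square wooden handle 22 x 22 mm 120 to 184 mm above the tip. Origin: centre of the bristle tip; z along the brush towards the handle; x and y square to the handle's sides.
- holder: Fixed upright round steel holder, open at the top, 125 mm high, 60 mm in diameter (foot 76 mm), hole 46 mm in diameter and 120 mm deep. Origin: centre of its underside, z up. The brush hangs in it upright, the guard disc resting on the rim, so that the brush's origin is 10 mm above the holder's.
- glue_bottle: Bystander: white squeeze bottle with a pointed nozzle, 50 mm in diameter, 117 mm high; may stand where the holder might. Origin: centre of its underside.
- amber_jar: Bystander: amber jar with a cap, 52 mm in diameter, 75 mm high. Origin: centre of its underside.
- offcut: Bystander: wood offcut 100 x 40 x 35 mm. Origin: centre of its underside.
Not all that is in view belongs to the job. What is shaped like the brush but pink or purple is not meant.

How it is judged (in metres and radians):
On the way, in this order (a step that is already met when the one before it is completed fails the run):
1. the tray is pulled out to its stop (within 10 mm) (value of joint tray above 0.14 m), for 0.2 s.
2. the bristle tip is inside the pot within 25 mm of its floor, the brush within 14 degrees of the pot's axis, the tray still out (value of joint tray above 0.14 m and z of brush in the frame of pot between 0 and 0.03 m and x of brush in the frame of pot between -0.022 and 0.022 m and y of brush in the frame of pot between -0.022 and 0.022 m and angle between the z axis of brush and the z axis of pot, either way round below 0.25 rad), for 0.05 s.
3. the tip is drawn up at least 50 mm above the pot's floor (z of brush in the frame of pot above 0.055 m).
4. the tip is down again within 25 mm of the pot's floor, as before (all of step 2), for 0.05 s.
At the end, for the whole second after the job is handed in: The tray stands at its stop (within 12 mm), the brush hangs at rest in its holder, upright within 7 degrees with the guard on the rim (tip within 14 mm of the holder's axis, at its hanging height within 6 mm), and the bottle, jar and offcut are within 30 mm of where they stood (value of joint tray above 0.138 m and horizontal distance between brush and holder below 0.014 m and height (world z) of brush between 0.004 and 0.016 m and angle between brush's own z axis and vertical below 0.12 rad and linear speed of brush below 0.02 m/s and distance of each of glue_bottle, amber_jar, offcut from where it was at the start of the episode below 0.03 m); the robot touches nothing.
It fails at once if the bottle, the jar or the offcut is pushed more than 30 mm or tipped over (distance of any of glue_bottle, amber_jar, offcut from where it was at the start of the episode above 0.03 m or angle between any of glue_bottle, amber_jar's own z axis and vertical above 0.6 rad).
It also fails if it takes over 69 s, if anything falls off the work surface, if the arm or the gripper's body presses on something with over 40 N, if the wrist force passes 120 N, or if a joint passes its speed limit or range.

## Robot

A 7-joint arm with a two-finger parallel gripper is mounted at the origin on the work surface. World frame = base frame: x ahead of the robot, y to its left, z up, the work surface at z = 0. Lengths are in m, angles in degrees, forces in N, time in s.
With the tool pointing down it reaches from about 0.425 to 0.95 m from the base axis. Payload 16.7 kg.
Tool frame: the origin (TCP) lies where the fingers leave the gripper's body, on its centre line; the fingertips stand 97 mm ahead of it and the grasp point (between the pads) lies 78 mm ahead of it (tips_ahead is the distance from the TCP to the fingertips, in m); z points along the fingers, y is the line along which they close (so a half turn about z gives the same grasp; the last joint's range is limited). The gripper opens to 94 mm and grips with 3 to 60 N. Pads are 16 mm wide; open, the fingers measure 119 mm over their backs; the gripper's body (75 mm by 177 mm) begins 78 mm behind the grasp point.
Start: joints at [-78.868, 24.414, 4.234, 92.017, -1.954, 63.644, -3.845], TCP at [0.228, 0.635, 0.303] pointing down, gripper open.
Joint ranges: [-163.25, 163.25], [-28.42, 122.38], [-70.27, 78.77], [12.13, 141.07], [-58.53, 238.53], [9.26, 117.41], [-156.51, 156.51]. Speed limits (degrees/s): [108.29, 108.29, 136.94, 136.94, 172.46, 172.46, 172.46].

## Interface

Orientations are given as a 3x3 rotation matrix whose columns are the frame's x, y, z axes.
In Python, from rig import get_state, grab_frame, finish_job, tips_ahead gives the robot as it stands. The module is installed in compiled form; this text tells all that it offers.
- The arm moves only by the tool drive_tool, never from a script. Its argument "plan" is a list of rows, each an object with "hand": the finger opening in mm, from 0 to 94; "dp": the shift along the tool's x, y, z in mm, a list of three; "dr": the turn, a rotation vector about the tool's x, y, z in rad, a list of three. In form: [{"hand": hand, "dp": [x, y, z], "dr": [ax, ay, az]}, ...]. A call has 1 to 8 rows; each row is the pose to reach, as a shift and turn from the pose commanded when the call began, along the tool's axes at that moment; what a row does not reach only later rows make up. A row lasts 1/8 s, in which the tool goes at most 62.5 mm and 10.7 degrees, less where a joint would pass 70% of its speed; a pose out of reach is approached as far as the arm can. A call with a gripper value outside its range is refused whole. The fingers move at their own pace and stop on an object; "squeeze" is the grip in N (left out, the last holds). Time passes only in rows, so rows that repeat a pose let the fingers close. It gives the time, the measured TCP pose, the force, the opening and the grip force at its end, in the units of the state.
- get_state(): the state, without advancing time (a new reading comes with each control period).
- grab_frame(name): name is "scene" or "top"; returns a dict with "pixels" (420x560x3 uint8, blue, green, red), "fx", "fy", "cx", "cy" (pixels), "k1" (the pictures are not rectified: a ray, as slopes to the right and down, at radius r is drawn at 1 + k1 r^2 times it, then the intrinsics apply), "camera_from_world" (4x4, takes a point from world to camera coordinates). Camera axes: x right, y down, z forward; pixel columns grow to the right and rows downward; lengths in m; the calibration is good to about 2 mm. A picture is of the moment at which its call begins. There is no depth.
- finish_job(): hands the job in; it is judged then, once.
The state is a dict: "time_s": time; "joints": joint angles; "qvel": joint speeds; "tau": joint torques, N m; "ee_pos": TCP position; "tcp_rot": TCP orientation; "force": force on the tool from outside, world axes, zero at the start; "ft_torque": the same for the moment, N m; "gripper_width": finger opening in m; "gripper_force": force on a finger pad.
Only numpy, scipy, OpenCV 4.12 (cv2) and the standard library are available. Lean on these libraries where they do the work, as an engineer would, in place of code of your own. Each camera call takes 0.05 s, during which the arm holds its last target. There are 200 camera calls.

## Working session

There is one attempt and no reset: what is moved stays moved. The work goes in short steps, Python scripts to look and compute and a tool call to move; the robot and the scene stay as the last step left them, time stands still between calls to the robot, and variables do not carry over. Pictures are saved under pics/ and viewed, at most 10 in all, crops included, and the job is handed in when it is done.

Besides the shell and the picture viewer there is one more tool, called after "Emit:" as name(argument=value, ...) on one line, values as JSON. drive_tool: Moves the arm, as the interface text tells. Its arguments: {"type":"object","properties":{"plan":{"type":"array","items":{"type":"object","properties":{"hand":{"type":"number"},"dp":{"type":"array","items":{"type":"number"}},"dr":{"type":"array","items":{"type":"number"}}}}},"squeeze":{"type":"number"}},"required":["plan"]}

```bash
mkdir -p pics; cat > h.py <<'E'
import numpy as np, cv2
from rig import *
def grab(n,save=None):
    f=grab_frame(n); 
    if save: cv2.imwrite('pics/'+save,f['pixels'])
    return f
def KD(f):
    return np.array([[f['fx'],0,f['cx']],[0,f['fy'],f['cy']],[0,0,1.]]),np.array([f['k1'],0,0,0.])
def ray(f,uv):
    K,D=KD(f); p=cv2.undistortPoints(np.array([[uv]],float),K,D)[0,0]
    T=np.array(f['camera_from_world']); R=T[:3,:3]; o=-R.T@T[:3,3]
    d=R.T@np.array([p[0],p[1],1]); return o,d/np.linalg.norm(d)
def onz(f,uv,z):
    o,d=ray(f,uv); return o+d*(z-o[2])/d[2]
def tri(f1,u1,f2,u2):
    o1,d1=ray(f1,u1);o2,d2=ray(f2,u2)
    s=np.linalg.lstsq(np.c_[d1,-d2],o2-o1,rcond=None)[0]
    a=o1+s[0]*d1;b=o2+s[1]*d2; return (a+b)/2,np.linalg.norm(a-b)
def proj(f,P):
    K,D=KD(f);T=np.array(f['camera_from_world']);
    return cv2.projectPoints(np.atleast_2d(np.array(P,float)),cv2.Rodrigues(T[:3,:3])[0],T[:3,3],K,D)[0][:,0]
E
python3 - <<'E'
from h import *
for n in('scene','top'):
    f=grab(n,n+'0.png'); print(n,ray(f,(280,210)),f['fx'],f['k1'])
s=get_state();print(s['time_s'],s['tcp_rot'],tips_ahead)
E
```

```text
scene (array([0.7087808 , 0.35785217, 1.05794875]), array([-0.14961492, -0.3840137 , -0.91112505])) 431.6131124835923 -0.10227488783384713
top (array([ 0.45718425, -0.0275267 ,  1.04671795]), array([ 0.11236574, -0.00876047, -0.9936283 ])) 397.87871128122026 -0.0394250782356807
0.1 [[-9.41456675e-01  3.37133823e-01 -3.37415650e-04]
 [ 3.37133982e-01  9.41455932e-01 -1.18621745e-03]
 [-8.22520593e-05 -1.23052662e-03 -9.99999240e-01]] 0.0972
```

View pics/scene0.png

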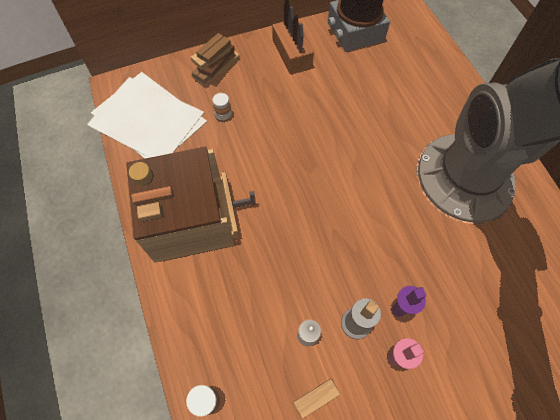

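View pics/top0.png

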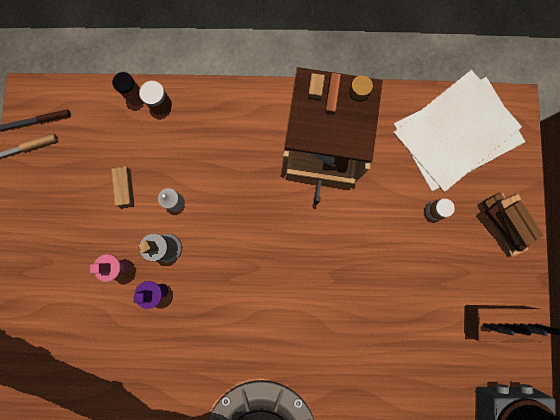

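Scene picture: the cabinet with its tray pull is at (240,200). There are three brushes: wood and steel at (366,313), pink at (408,352), purple at (411,300). In the top picture these are at (153,247), (105,268) and (148,294). The wood and steel one fits the description; the others are the wrong colour. I'll enlarge crops to confirm.

```bash
python3 - <<'E'
import cv2,numpy as np
s=cv2.imread('pics/scene0.png');t=cv2.imread('pics/top0.png')
c=lambda i,x,y,w,h:cv2.resize(i[y:y+h,x:x+w],(400,300),interpolation=cv2.INTER_CUBIC)
cv2.imwrite('pics/c1.png',np.vstack([np.hstack([c(s,200,160,80,60),c(t,270,130,120,90)]),np.hstack([c(s,320,280,120,90),c(t,80,215,120,90)])]))
E
```

```text
(no output)
```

View pics/c1.png

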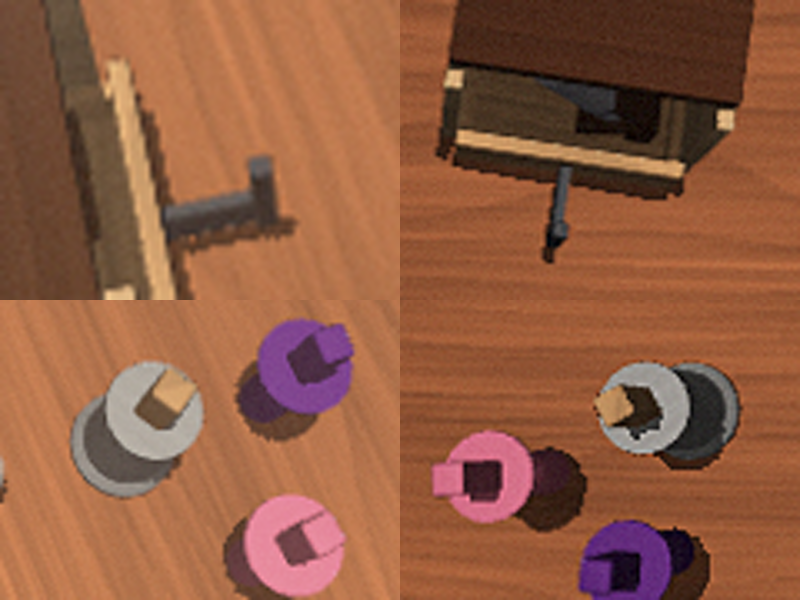

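The crop confirms the target: a grey steel guard with a wooden handle in the holder. The pull's top is near (252,192) in scene and (318,200) in top.

```bash
python3 - <<'E'
from h import *
fs=grab('scene');ft=grab('top')
P=lambda a:np.round(a,4)
print('handle',[P(x) for x in tri(fs,(252.2,192.3),ft,(318.2,199.5))],P(onz(fs,(252.2,192.3),.077)),P(onz(ft,(318.2,199.5),.077)))
a,b=onz(ft,(287.3,172.5),.06),onz(ft,(355,182),.06);d=a-b;print('face',P(a),P(b),'yaw',np.degrees(np.arctan2(-d[0],d[1])))
a,b=onz(ft,(286.5,153.5),.176),onz(ft,(367.5,166),.176);d=a-b;print('cab',np.degrees(np.arctan2(-d[0],d[1])),np.linalg.norm(d),P(a),P(b))
for f,c in((fs,(366,313)),(ft,(153,247))):
    im=f['pixels'];h=cv2.cvtColor(im,cv2.COLOR_BGR2HSV)
    m=np.zeros(im.shape[:2],np.uint8);cv2.circle(m,c,24,255,-1)
    g=((h[...,1]<45)&(h[...,2]>120)&(m>0)).astype(np.uint8)
    n,l,st,ce=cv2.connectedComponentsWithStats(g);i=1+np.argmax(st[1:,4])
    pts=cv2.findNonZero((l==i).astype(np.uint8));(u,v),r=cv2.minEnclosingCircle(pts)
    D=onz(f,(u,v),.13);print('disc',u,v,r,P(D),'rad',np.linalg.norm(onz(f,(u+r,v),.13)-D))
    cv2.circle(m,c,17,255,-1)
    w=((h[...,1]>60)&(h[...,2]>150)&(h[...,0]<25)).astype(np.uint8);w[m==0]=0
    n,l,st,ce=cv2.connectedComponentsWithStats(w);k=[(st[j,4],P(ce[j])) for j in range(1,n)];print(k)
    for j in range(1,n):
      if st[j,4]>30 and np.hypot(*(ce[j]-c))<15:
        H=onz(f,ce[j],.194);bx=cv2.boxPoints(cv2.minAreaRect(cv2.findNonZero((l==j).astype(np.uint8))))
        W=np.array([onz(f,q,.194) for q in bx]);e=np.diff(W,axis=0);print('top',P(H),np.degrees(np.arctan2(e[:,1],e[:,0]))%90,np.linalg.norm(e,axis=1))
ims=fs['pixels'];imt=ft['pixels']
for n,us,ut,z in(('bottle nozzle',(311,325),(166,194),.117),('offcut',(317,398),(121,186),.035)):
    print(n,[P(x) for x in tri(fs,us,ft,ut)])
E
```

```text
handle [array([ 0.5958, -0.1301,  0.0703]), np.float64(0.0004)] [ 0.5964 -0.1266  0.077 ] [ 0.5951 -0.1295  0.077 ]
face [ 0.6644 -0.0525  0.06  ] [ 0.6442 -0.2235  0.06  ] yaw -6.754584591811467
cab -7.584758500745921 0.1831938001686442 [ 0.6834 -0.0469  0.176 ] [ 0.6592 -0.2285  0.176 ]
disc 365.5477294921875 312.90704345703125 14.779617309570312 [0.4698 0.2587 0.13  ] rad 0.03214389654408745
[(np.int32(876), array([371.2648, 307.4521]))]
top [0.4708 0.2597 0.194 ] [22.72954856 21.36299152 21.04886849] [0.08529314 0.09258347 0.08321818]
disc 152.61538696289062 246.84616088867188 13.641746520996094 [0.4684 0.2561 0.13  ] rad 0.03168192746936496
[(np.int32(226), array([154.4779, 228.9558])), (np.int32(1), array([136., 232.])), (np.int32(1), array([135., 234.])), (np.int32(1), array([137., 235.])), (np.int32(163), array([139.227 , 245.0123])), (np.int32(2), array([137.5, 250. ])), (np.int32(2), array([130.5, 253. ])), (np.int32(2), array([133. , 253.5])), (np.int32(2), array([135. , 253.5])), (np.int32(1), array([137., 253.])), (np.int32(1), array([139., 253.])), (np.int32(3), array([132.3333, 257.3333])), (np.int32(14), array([139.7143, 257.3571])), (np.int32(5), array([135., 260.])), (np.int32(44), array([157.3636, 265.5682])), (np.int32(1), array([151., 262.])), (np.int32(1), array([153., 263.])), (np.int32(4), array([143.25, 266.25])), (np.int32(1), array([148., 270.])), (np.int32(1), array([151., 270.])), (np.int32(3), array([154.    , 270.3333])), (np.int32(1), array([159., 270.]))]
top [0.4708 0.2655 0.194 ] [79.30213265 77.70860086 79.01233191] [0.02841808 0.04408637 0.02833368]
bottle nozzle [array([0.5909, 0.237 , 0.1187]), np.float64(0.0073)]
offcut [array([0.6254, 0.3825, 0.0244]), np.float64(0.0023)]
```

```bash
cat >> h.py <<'E'
from scipy.spatial.transform import Rotation as Ro
def down(th): # tool down, closing axis at angle th (deg) from world x
    t=np.radians(th);y=np.array([np.cos(t),np.sin(t),0]);z=np.array([0,0,-1.]);return np.c_[np.cross(y,z),y,z]
def delta(p,R=None,p0=None):
    s=get_state();C=np.array(s['tcp_rot']);R=C if R is None else R
    p0=np.array(s['ee_pos']) if p0 is None else p0
    print('dp',np.round(C.T@(np.array(p)-p0)*1000,1),'dr',np.round(Ro.from_matrix(C.T@R).as_rotvec(),3))
E
python3 - <<'E'
from h import *
R=down(83.25)
delta([.28,.55,.38],R);delta([.43,.215,.38],R);delta([.596,-.1285,.3],R);delta([.596,-.1285,.148],R)
E
```

```text
dp [-78.2 -62.7 -77.7] dr [-0.001 -0.    -0.226]
dp [-332.3 -327.5  -77.5] dr [-0.001 -0.    -0.226]
dp [-604.4 -594.8    2.8] dr [-0.001 -0.    -0.226]
dp [-604.4 -594.7  154.8] dr [-0.001 -0.    -0.226]
```

Emit:
drive_tool(plan=[{"hand": 60,"dp": [-30,-25,-50],"dr": [0,0,-0.05]},{"hand": 60,"dp": [-78,-63,-78],"dr": [0,0,-0.1]},{"hand": 60,"dp": [-332,-327,-78],"dr": [0,0,-0.226]},{"hand": 60,"dp": [-332,-327,-78],"dr": [0,0,-0.226]},{"hand": 60,"dp": [-332,-327,-78],"dr": [0,0,-0.226]},{"hand": 60,"dp": [-332,-327,-78],"dr": [0,0,-0.226]},{"hand": 60,"dp": [-332,-327,-78],"dr": [0,0,-0.226]},{"hand": 60,"dp": [-332,-327,-78],"dr": [0,0,-0.226]}], squeeze=30)

```text
time_s: 1.2
ee_pos: [0.4304, 0.2135, 0.3809]
tcp_rot: [[-0.993, 0.118, 0.0], [0.118, 0.993, 0.0], [-0.0, 0.0, -1.0]]
force: [1.0, 1.2, 0.5]
gripper_width: 0.0601
gripper_force: 0.0
```

```bash
python3 - <<'E'
from h import *
s=get_state();print(s['time_s'],s['ee_pos'],s['joints'])
R=down(83.25)
delta([.596,-.1285,.3],R);delta([.596,-.1285,.148],R)
E
```

```text
1.2 [0.43035197 0.21348602 0.38086743] [-50.77991032   1.35413609  17.17833677 111.28755118  -0.44763916
  67.39161353  49.79488995]
dp [-204.8 -320.1   80.8] dr [ 0.  0. -0.]
dp [-204.8 -320.2  232.8] dr [ 0.  0. -0.]
```

Emit:
drive_tool(plan=[{"hand": 60,"dp": [-205,-320,80],"dr": [0,0,0]},{"hand": 60,"dp": [-205,-320,80],"dr": [0,0,0]},{"hand": 60,"dp": [-205,-320,80],"dr": [0,0,0]},{"hand": 60,"dp": [-205,-320,80],"dr": [0,0,0]},{"hand": 60,"dp": [-205,-320,80],"dr": [0,0,0]},{"hand": 60,"dp": [-205,-320,80],"dr": [0,0,0]},{"hand": 60,"dp": [-205,-320,80],"dr": [0,0,0]},{"hand": 60,"dp": [-205,-320,140],"dr": [0,0,0]}])

```text
time_s: 2.2
ee_pos: [0.5979, -0.1277, 0.2427]
tcp_rot: [[-0.993, 0.119, 0.006], [0.119, 0.993, -0.001], [-0.006, 0.0, -1.0]]
force: [0.5, 0.5, -1.2]
gripper_width: 0.0599
gripper_force: 0.0
```

Emit:
drive_tool(plan=[{"hand": 60,"dp": [0,0,50],"dr": [0,0,0]},{"hand": 60,"dp": [0,0,93],"dr": [0,0,0]},{"hand": 60,"dp": [0,0,93],"dr": [0,0,0]},{"hand": 0,"dp": [0,0,93],"dr": [0,0,0]},{"hand": 0,"dp": [0,0,93],"dr": [0,0,0]},{"hand": 0,"dp": [0,0,93],"dr": [0,0,0]},{"hand": 0,"dp": [0,0,93],"dr": [0,0,0]}])

```text
time_s: 3.08
ee_pos: [0.596, -0.1262, 0.1483]
tcp_rot: [[-0.993, 0.117, 0.001], [0.117, 0.993, 0.0], [-0.001, 0.0, -1.0]]
force: [0.3, -0.7, 0.6]
gripper_width: 0.0234
gripper_force: 0.0
```

Emit:
drive_tool(plan=[{"hand": 0,"dp": [0,0,0],"dr": [0,0,0]},{"hand": 0,"dp": [0,0,0],"dr": [0,0,0]},{"hand": 0,"dp": [0,0,0],"dr": [0,0,0]},{"hand": 0,"dp": [0,0,0],"dr": [0,0,0]}])

```text
time_s: 3.58
ee_pos: [0.5958, -0.1265, 0.1479]
tcp_rot: [[-0.993, 0.118, 0.0], [0.118, 0.993, -0.0], [-0.0, -0.0, -1.0]]
force: [-1.5, -2.4, 5.4]
gripper_width: 0.0116
gripper_force: 30.0
```

Emit:
drive_tool(plan=[{"hand": 0,"dp": [15,0,0],"dr": [0,0,0]},{"hand": 0,"dp": [35,0,0],"dr": [0,0,0]},{"hand": 0,"dp": [55,0,0],"dr": [0,0,0]},{"hand": 0,"dp": [75,0,0],"dr": [0,0,0]},{"hand": 0,"dp": [90,0,0],"dr": [0,0,0]},{"hand": 0,"dp": [100,0,0],"dr": [0,0,0]},{"hand": 0,"dp": [108,0,0],"dr": [0,0,0]},{"hand": 0,"dp": [116,0,0],"dr": [0,0,0]}], squeeze=40)

```text
time_s: 4.58
ee_pos: [0.4813, -0.1116, 0.1479]
tcp_rot: [[-0.993, 0.117, 0.001], [0.117, 0.993, 0.001], [-0.001, 0.001, -1.0]]
force: [5.1, 6.0, -1.3]
gripper_width: 0.0118
gripper_force: 40.0
```

Emit:
drive_tool(plan=[{"hand": 0,"dp": [6,0,0],"dr": [0,0,0]},{"hand": 0,"dp": [12,0,0],"dr": [0,0,0]},{"hand": 0,"dp": [18,0,0],"dr": [0,0,0]},{"hand": 0,"dp": [22,0,0],"dr": [0,0,0]}])

```text
time_s: 5.08
ee_pos: [0.4625, -0.109, 0.1482]
tcp_rot: [[-0.993, 0.116, 0.008], [0.116, 0.993, -0.001], [-0.008, -0.0, -1.0]]
force: [33.6, 2.1, -33.3]
gripper_width: 0.0115
gripper_force: 39.9
```

Emit:
drive_tool(plan=[{"hand": 0,"dp": [-3,0,0],"dr": [0,0,0]},{"hand": 30,"dp": [-3,0,0],"dr": [0,0,0]},{"hand": 40,"dp": [-3,0,0],"dr": [0,0,0]},{"hand": 40,"dp": [-3,0,0],"dr": [0,0,0]},{"hand": 40,"dp": [-3,0,-40],"dr": [0,0,0]},{"hand": 94,"dp": [-3,0,-100],"dr": [0,0,0]},{"hand": 94,"dp": [-3,0,-160],"dr": [0,0,0]},{"hand": 94,"dp": [-3,0,-220],"dr": [0,0,0]}])

```text
time_s: 6.08
ee_pos: [0.4612, -0.1106, 0.3696]
tcp_rot: [[-0.993, 0.118, 0.0], [0.118, 0.993, 0.0], [-0.0, 0.0, -1.0]]
force: [0.9, 0.8, 0.6]
gripper_width: 0.0666
gripper_force: 0.0
```

Emit:
drive_tool(plan=[{"hand": 94,"dp": [-40,180,-20],"dr": [0,0,0]},{"hand": 94,"dp": [-40,180,-20],"dr": [0,0,0]},{"hand": 94,"dp": [-40,180,-20],"dr": [0,0,0]},{"hand": 94,"dp": [-40,180,-20],"dr": [0,0,0]}])

```text
time_s: 6.58
ee_pos: [0.5233, 0.0682, 0.3874]
tcp_rot: [[-0.994, 0.112, -0.0], [0.112, 0.994, -0.0], [0.0, -0.0, -1.0]]
force: [-0.7, -1.4, -0.5]
gripper_width: 0.0936
gripper_force: 0.0
```

```bash
python3 - <<'E'
from h import *
s=get_state();print(s['time_s'],s['ee_pos'],s['force'])
a=grab('scene','scene1.png')['pixels'];b=grab('top','top1.png')['pixels']
# composite: cabinet crops
c=lambda i,x,y,w,h:cv2.resize(i[y:y+h,x:x+w],(400,600),interpolation=cv2.INTER_CUBIC)
cv2.imwrite('pics/c2.png',np.hstack([c(a,195,130,100,150),c(b,265,140,100,150)]))
E
```

```text
6.575 [0.52327465 0.06822457 0.38735521] [-0.73902191 -1.39768375 -0.50227841]
```

View pics/c2.png

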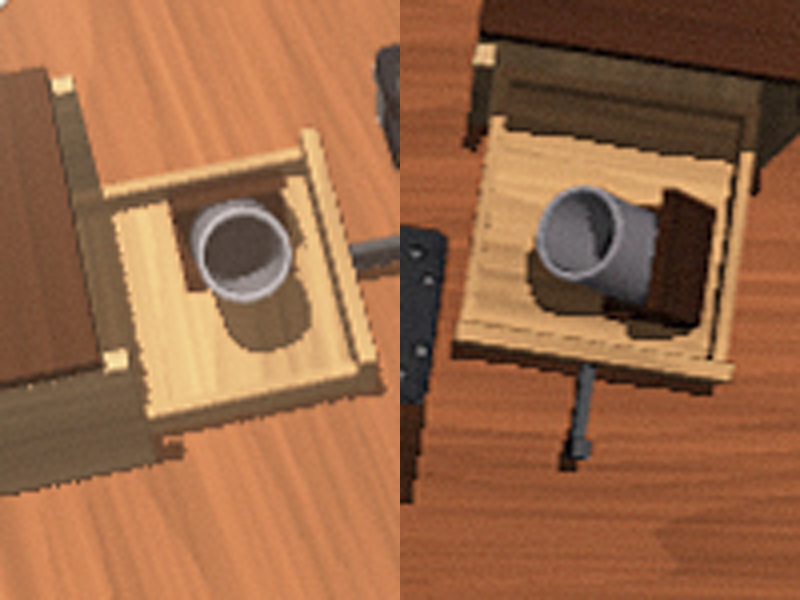

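Tray is out. The pot rim centre is at about scene (255.8,193.4) and top (309.9,198.5), leaning to tray left as told.

```bash
python3 - <<'E'
from h import *
fs=grab('scene');ft=grab('top');P=lambda a:np.round(a,4)
C,e=tri(fs,(255.75,193.4),ft,(309.9,198.5));print('rim',P(C),e)
th=np.radians(-7.4);y=np.array([-np.sin(th),np.cos(th),0]);x=np.array([np.cos(th),np.sin(th),0])
a=np.cos(np.radians(35))*np.array([0,0,1])+np.sin(np.radians(35))*y
v=np.cross(a,x)
print('axis',P(a),'base',P(C-.095*a))
t=np.linspace(0,2*np.pi,60)[:,None]
ims={}
for n,f,o in(('s',fs,(195,130)),('t',ft,(265,140))):
    im=f['pixels'].copy();im=cv2.resize(im,None,fx=4,fy=4,interpolation=cv2.INTER_CUBIC)
    for k,r,col in((0,.029,(0,255,0)),(0,.025,(0,0,255)),(-.095,.029,(255,255,0))):
        q=proj(f,C+k*a+r*(np.cos(t)*x+np.sin(t)*v))
        cv2.polylines(im,[np.int32(q*4+2)],True,col,1)
    ims[n]=im[o[1]*4:o[1]*4+600,o[0]*4:o[0]*4+400]
cv2.imwrite('pics/c3.png',np.hstack([ims['s'],ims['t']]))
# tray edges for yaw (top): front board top edge
p,q=onz(ft,(265+55/4,140+340/4),.07),onz(ft,(265+332/4,140+375/4),.07);d=p-q;print('yaw',np.degrees(np.arctan2(-d[0],d[1])),np.linalg.norm(d))
E
```

```text
rim [ 0.5927 -0.1065  0.106 ] 0.00037254942862038627
axis [0.0739 0.5688 0.8192] base [ 0.5857 -0.1605  0.0281]
yaw -5.877962893272592 0.17139100262659715
```

View pics/c3.png

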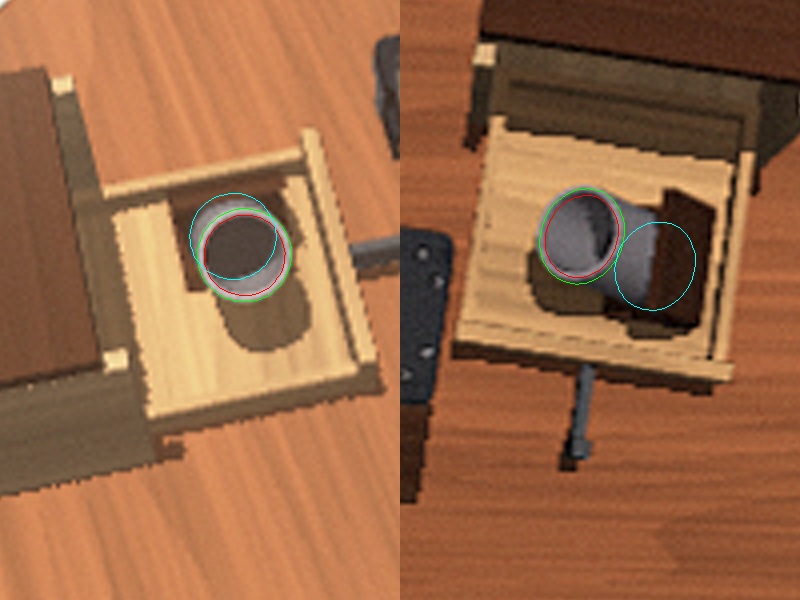

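Model overlay (green/red circles) matches the rim in both views, so the pot pose is good. Now the brush handle's yaw and the approach.

```bash
python3 - <<'E'
from h import *
fs=grab('scene');ft=grab('top');P=lambda a:np.round(a,4)
cs=[(320+.3*x,280+.3*(y-300)) for x,y in((172,368),(196,385),(173,412),(150,392))]
ct=[(80+.3*(x-400),215+.3*(y-300)) for x,y in((595,403),(613,387),(635,400),(614,424))]
for f,c in((fs,cs),(ft,ct)):
    W=np.array([onz(f,q,.194) for q in c]);e=np.roll(W,-1,0)-W
    print(P(W.mean(0)),np.round(np.degrees(np.arctan2(e[:,1],e[:,0]))%90,1),P(np.linalg.norm(e,axis=1)))
im=ft['pixels'];c=lambda i,x,y:cv2.resize(i[y:y+50,x:x+40],(400,500),interpolation=cv2.INTER_CUBIC)
cv2.imwrite('pics/c4.png',np.hstack([c(fs['pixels'],350,285),c(im,130,225)]))
E
```

```text
[0.4691 0.2589 0.194 ] [32.1 25.9 26.3 24.3] [0.0174 0.0223 0.0179 0.0206]
[0.4689 0.2544 0.194 ] [43.6 61.7 51.  45.1] [0.0153 0.0168 0.0202 0.0186]
```

View pics/c4.png

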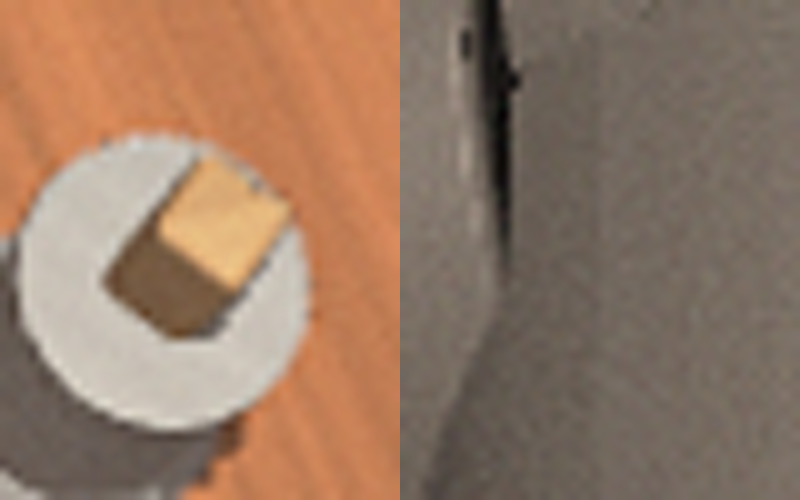

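Scene crop (10x, origin 350,285): the handle's top face has corners at (208,152), (292,210), (237,290), (157,230). The arm covers the top view, so I use the first top picture as a check.

```bash
python3 - <<'E'
from h import *
fs=grab('scene');ft=grab('top');P=lambda a:np.round(a,4)
c=[(350+x/10-.45,285+y/10-.45) for x,y in((208,152),(292,210),(237,290),(157,230))]
W=np.array([onz(fs,q,.194) for q in c]);e=np.roll(W,-1,0)-W
print(P(W.mean(0)),np.round(np.degrees(np.arctan2(e[:,1],e[:,0]))%90,1),P(np.linalg.norm(e,axis=1)))
im=cv2.imread('pics/top0.png')[230:262,132:172];hs=cv2.cvtColor(im,cv2.COLOR_BGR2HSV)
m=((hs[...,1]>70)&(hs[...,2]>150)).astype(np.uint8)
for r in m: print(''.join('.#'[v] for v in r))
E
```

```text
[0.4689 0.2586 0.194 ] [32.8 31.4 30.7 33.1] [0.0202 0.0203 0.0196 0.0196]
........................#.#.#######.#.##
.###...##.#######..#######.#############
....##.#################################
.............##........#.########.....##
........#..................###..........
.......#....#.#.........................
........................................
........................................
#.......................................
##########..............................
##########..............................
##..........##..........................
.#........#####.........................
#####.#.########........................
#.##############........................
#################.......................
#################.......................
######.###########......................
#..####.##########......................
......#.#########.......................
....#.#..######.........................
....#....####...........................
..........#.............................
###.####................................
.####...................................
........................................
........................................
.###.#######............................
..#.#..#.####...........................
........................................
######..................................
##..............#.....##................
```

```bash
python3 - <<'E'
from h import *
R=down(122);print(get_state()['ee_pos'])
delta([.469,.2572,.34],R);delta([.469,.2572,.24],R)
E
```

```text
[0.52247129 0.06279827 0.38775198]
dp [ 76.2 186.6  47.8] dr [ 0.     0.    -0.678]
dp [ 76.2 186.6 147.8] dr [ 0.     0.    -0.678]
```

Emit:
drive_tool(plan=[{"hand": 60,"dp": [25,62,16],"dr": [0,0,-0.18]},{"hand": 60,"dp": [50,124,32],"dr": [0,0,-0.36]},{"hand": 60,"dp": [76,187,48],"dr": [0,0,-0.54]},{"hand": 60,"dp": [76,187,48],"dr": [0,0,-0.678]},{"hand": 60,"dp": [76,187,48],"dr": [0,0,-0.678]},{"hand": 60,"dp": [76,187,48],"dr": [0,0,-0.678]},{"hand": 60,"dp": [76,187,48],"dr": [0,0,-0.678]}], squeeze=25)

```text
time_s: 7.85
ee_pos: [0.4698, 0.2571, 0.3401]
tcp_rot: [[-0.849, -0.528, 0.001], [-0.528, 0.849, 0.0], [-0.001, -0.0, -1.0]]
force: [-0.2, -0.7, -0.1]
gripper_width: 0.0601
gripper_force: 0.0
```

```bash
python3 - <<'E'
from h import *
s=get_state();print(s['time_s'],s['ee_pos'],s['joints'],s['force'])
R=down(122)
delta([.469,.2572,.24],R)
E
```

```text
7.85 [0.46975249 0.25705493 0.34007735] [-50.24061581   9.29637033  16.59556474 108.1831772   -2.96445384
  62.90096905  89.37554748] [-0.16263475 -0.68206744 -0.06334214]
dp [  0.6   0.5 100.1] dr [-0.     0.001 -0.002]
```

Emit:
drive_tool(plan=[{"hand": 60,"dp": [0,0,40],"dr": [0,0,0]},{"hand": 60,"dp": [0,0,80],"dr": [0,0,0]},{"hand": 60,"dp": [0,0,100],"dr": [0,0,0]},{"hand": 60,"dp": [0,0,100],"dr": [0,0,0]},{"hand": 0,"dp": [0,0,100],"dr": [0,0,0]},{"hand": 0,"dp": [0,0,100],"dr": [0,0,0]},{"hand": 0,"dp": [0,0,100],"dr": [0,0,0]},{"hand": 0,"dp": [0,0,100],"dr": [0,0,0]}])

```text
time_s: 8.85
ee_pos: [0.4692, 0.2584, 0.24]
tcp_rot: [[-0.847, -0.531, 0.0], [-0.531, 0.847, 0.0], [-0.0, 0.0, -1.0]]
force: [0.7, 0.6, -0.3]
gripper_width: 0.0233
gripper_force: 0.0
```

Emit:
drive_tool(plan=[{"hand": 0,"dp": [0,0,0],"dr": [0,0,0]},{"hand": 0,"dp": [0,0,0],"dr": [0,0,0]},{"hand": 0,"dp": [0,0,0],"dr": [0,0,0]},{"hand": 0,"dp": [0,0,0],"dr": [0,0,0]}])

```text
time_s: 9.35
ee_pos: [0.4692, 0.2584, 0.24]
tcp_rot: [[-0.847, -0.531, 0.0], [-0.531, 0.847, 0.0], [-0.0, 0.0, -1.0]]
force: [-2.9, -1.0, 6.2]
gripper_width: 0.0218
gripper_force: 24.9
```

```bash
cat >> h.py <<'E'
RIM=np.array([.5927,-.1065,.106]);_t=np.radians(-7.2)
XT=np.array([np.cos(_t),np.sin(_t),0]);YT=np.array([-np.sin(_t),np.cos(_t),0]);ZW=np.array([0,0,1.])
c35,s35=np.cos(np.radians(35)),np.sin(np.radians(35))
A=c35*ZW+s35*YT; RP=np.c_[-XT,c35*YT-s35*ZW,-A]; BASE=RIM-.095*A
def pot_tcp(z,L=.230): return BASE+(z+L)*A   # TCP for tip at z in the pot frame
E
python3 - <<'E'
from h import *
print(np.linalg.det(RP),pot_tcp(.14),pot_tcp(.01))
delta([.4692,.2584,.4]);delta(pot_tcp(.15),RP)
E
```

```text
1.0000000000000002 [0.61246925 0.04998974 0.33126681] [ 0.60312379 -0.02398723  0.22477705]
dp [  -0.   -0. -160.] dr [0. 0. 0.]
dp [ -14.3 -248.3  -99.5] dr [0.587 0.21  0.664]
```

Emit:
drive_tool(plan=[{"hand": 0,"dp": [0,0,-10],"dr": [0,0,0]},{"hand": 0,"dp": [0,0,-40],"dr": [0,0,0]},{"hand": 0,"dp": [0,0,-80],"dr": [0,0,0]},{"hand": 0,"dp": [0,0,-120],"dr": [0,0,0]},{"hand": 0,"dp": [0,0,-150],"dr": [0,0,0]},{"hand": 0,"dp": [0,0,-160],"dr": [0,0,0]},{"hand": 0,"dp": [0,0,-160],"dr": [0,0,0]}], squeeze=40)

```text
time_s: 10.22
ee_pos: [0.4691, 0.2583, 0.3995]
tcp_rot: [[-0.847, -0.531, 0.0], [-0.531, 0.847, 0.0], [-0.0, 0.0, -1.0]]
force: [0.3, 0.7, -3.0]
gripper_width: 0.0221
gripper_force: 39.8
```

```bash
python3 - <<'E'
from h import *
delta(pot_tcp(.15),RP)
E
```

```text
dp [ -14.4 -248.2   60.1] dr [0.587 0.209 0.664]
```

Emit:
drive_tool(plan=[{"hand": 0,"dp": [-2,-40,0],"dr": [0.08,0.03,0.09]},{"hand": 0,"dp": [-4,-80,0],"dr": [0.17,0.06,0.19]},{"hand": 0,"dp": [-6,-120,5],"dr": [0.26,0.09,0.29]},{"hand": 0,"dp": [-9,-160,20],"dr": [0.36,0.13,0.41]},{"hand": 0,"dp": [-12,-200,35],"dr": [0.46,0.165,0.52]},{"hand": 0,"dp": [-14,-235,50],"dr": [0.55,0.195,0.62]},{"hand": 0,"dp": [-14,-248,60],"dr": [0.587,0.209,0.664]},{"hand": 0,"dp": [-14,-248,60],"dr": [0.587,0.209,0.664]}])

```text
time_s: 11.22
ee_pos: [0.6124, 0.0557, 0.3378]
tcp_rot: [[-0.992, 0.101, -0.074], [0.125, 0.812, -0.57], [0.002, -0.575, -0.818]]
force: [0.2, -0.1, -1.7]
gripper_width: 0.0217
gripper_force: 39.8
```

Emit:
drive_tool(plan=[{"hand": 0,"dp": [0,0,0],"dr": [0,0,0]},{"hand": 0,"dp": [0,0,0],"dr": [0,0,0]}])

```text
time_s: 11.48
ee_pos: [0.6126, 0.0563, 0.3405]
tcp_rot: [[-0.992, 0.102, -0.07], [0.124, 0.814, -0.568], [-0.001, -0.572, -0.82]]
force: [-0.5, -0.8, -2.2]
gripper_width: 0.0219
gripper_force: 39.8
```

```bash
python3 - <<'E'
from h import *
s=get_state();print(s['time_s'],s['ee_pos'],np.round(s['joints'],1),s['force'])
delta(pot_tcp(.15),RP);delta(pot_tcp(.09),RP);delta(pot_tcp(.014),RP)
a=grab('scene');b=grab('top')
ims=[]
tip=np.array(s['ee_pos'])+.23*np.array(s['tcp_rot'])[:,2]
for f,o in((a,(215,140)),(b,(250,140))):
    print(proj(f,tip),proj(f,RIM))
    im=cv2.resize(f['pixels'],None,fx=4,fy=4,interpolation=cv2.INTER_CUBIC)[o[1]*4:o[1]*4+480,o[0]*4:o[0]*4+400]
    ims.append(im)
cv2.imwrite('pics/c5.png',np.hstack(ims))
E
```

```text
11.475 [0.61257517 0.05631226 0.34045668] [-46.   26.3  30.5  95.3  19.1  77.2  59.6] [-0.51351853 -0.80626639 -2.21788671]
dp [-0.7  0.1  1.1] dr [0.002 0.002 0.001]
dp [-0.6  0.  61.1] dr [0.002 0.002 0.001]
dp [-4.000e-01 -1.000e-01  1.371e+02] dr [0.002 0.002 0.001]
[[257.79991245 196.64742804]] [[255.6783559 193.3618615]]
[[297.46795469 193.75667011]] [[309.86925345 198.56922252]]
```

View pics/c5.png

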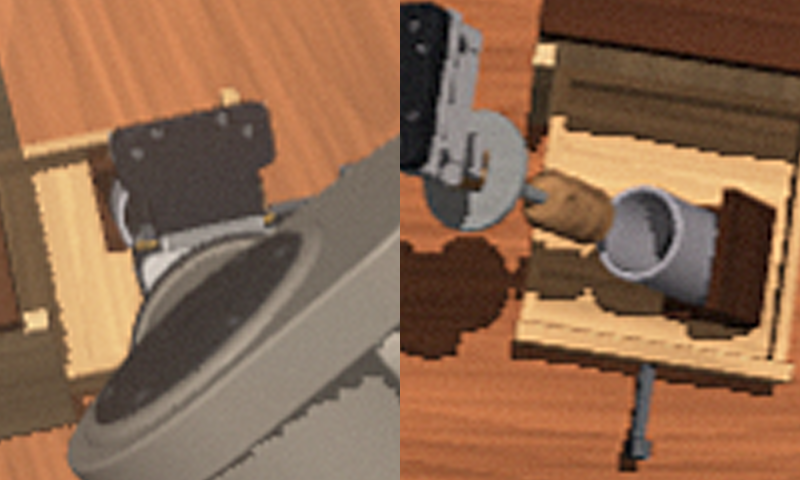

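Top view: the bristle end is at about (600,217) in the crop and lies on the pot axis line through the rim centre (640,234), so it is aligned. I insert slowly.

Emit:
drive_tool(plan=[{"hand": 0,"dp": [0,0,15],"dr": [0,0,0]},{"hand": 0,"dp": [0,0,30],"dr": [0,0,0]},{"hand": 0,"dp": [0,0,45],"dr": [0,0,0]},{"hand": 0,"dp": [-0.5,0,58],"dr": [0,0,0]},{"hand": 0,"dp": [-0.5,0,70],"dr": [0,0,0]},{"hand": 0,"dp": [-0.5,0,80],"dr": [0,0,0]}])

```text
time_s: 12.32
ee_pos: [0.6075, 0.0096, 0.2735]
tcp_rot: [[-0.992, 0.103, -0.072], [0.125, 0.812, -0.57], [-0.0, -0.574, -0.819]]
force: [0.1, 1.1, -1.4]
gripper_width: 0.0219
gripper_force: 39.8
```

Emit:
drive_tool(plan=[{"hand": 0,"dp": [0,0,15],"dr": [0,0,0]},{"hand": 0,"dp": [0,0,28],"dr": [0,0,0]},{"hand": 0,"dp": [0,0,40],"dr": [0,0,0]},{"hand": 0,"dp": [0,0,48],"dr": [0,0,0]},{"hand": 0,"dp": [0,0,53],"dr": [0,0,0]},{"hand": 0,"dp": [0,0,54],"dr": [0,0,0]},{"hand": 0,"dp": [0,0,54],"dr": [0,0,0]}])

```text
time_s: 13.2
ee_pos: [0.604, -0.0203, 0.2303]
tcp_rot: [[-0.992, 0.103, -0.071], [0.125, 0.813, -0.569], [-0.001, -0.574, -0.819]]
force: [-0.5, 3.5, 4.7]
gripper_width: 0.022
gripper_force: 39.9
```

```bash
python3 - <<'E'
from h import *
s=get_state();R=np.array(s['tcp_rot']);print(s['time_s'],s['force'],s['ft_torque'])
tip=np.array(s['ee_pos'])+.23*R[:,2];print(np.c_[-RP[:,0],RP[:,1],A].T@(tip-BASE),np.degrees(np.arccos(-R[:,2]@A)))
delta(pot_tcp(.013),RP)
E
```

```text
13.2 [-0.49740041  3.52270074  4.65319574] [ 0.55259812  0.43811867 -0.30916217]
[ 6.26038449e-04 -8.76797986e-05  1.67119505e-02] 0.06335946583908161
dp [0.4 0.1 3.7] dr [-0.     0.001 -0.   ]
```

Emit:
drive_tool(plan=[{"hand": 0,"dp": [0,0,2],"dr": [0,0,0]},{"hand": 0,"dp": [0,0,4],"dr": [0,0,0]},{"hand": 0,"dp": [0,0,4],"dr": [0,0,0]}])

```text
time_s: 13.58
ee_pos: [0.606, -0.0209, 0.2295]
tcp_rot: [[-0.993, 0.103, -0.065], [0.122, 0.813, -0.569], [-0.006, -0.572, -0.82]]
force: [0.1, 18.8, 37.9]
gripper_width: 0.0218
gripper_force: 40.0
```

Emit:
drive_tool(plan=[{"hand": 0,"dp": [0,0,-4],"dr": [0,0,0]},{"hand": 0,"dp": [0,0,-4],"dr": [0,0,0]},{"hand": 0,"dp": [0,0,-20],"dr": [0,0,0]},{"hand": 0,"dp": [0,0,-40],"dr": [0,0,0]},{"hand": 0,"dp": [0,0,-60],"dr": [0,0,0]},{"hand": 0,"dp": [0,0,-70],"dr": [0,0,0]},{"hand": 0,"dp": [0,0,-70],"dr": [0,0,0]},{"hand": 0,"dp": [0,0,-70],"dr": [0,0,0]}])

```text
time_s: 14.58
ee_pos: [0.6081, 0.0165, 0.2836]
tcp_rot: [[-0.992, 0.103, -0.072], [0.126, 0.812, -0.57], [0.0, -0.574, -0.819]]
force: [-0.2, -0.1, -1.7]
gripper_width: 0.0218
gripper_force: 40.0
```

```bash
python3 - <<'E'
from h import *
s=get_state();R=np.array(s['tcp_rot']);print(s['time_s'],s['force'])
tip=np.array(s['ee_pos'])+.23*R[:,2];print(np.c_[-RP[:,0],RP[:,1],A].T@(tip-BASE),np.degrees(np.arccos(-R[:,2]@A)))
delta(pot_tcp(.015),RP)
f=grab('top');o=(250,140)
q=[proj(f,tip+(l)*A)[0] for l in(0,.055,.115)];print(q)
im=cv2.resize(f['pixels'],None,fx=6,fy=6,interpolation=cv2.INTER_CUBIC)[o[1]*6:o[1]*6+540,o[0]*6:o[0]*6+780]
t=np.linspace(0,2*np.pi,60)[:,None]
for r,c in((.115,(0,0,255)),(.055,(0,255,0))):
    rr=.032 if r>.1 else .017
    cv2.polylines(im,[np.int32((proj(f,tip+r*A+rr*(np.cos(t)*XT+np.sin(t)*RP[:,1]))-o)*6+3)],True,c,1)
cv2.polylines(im,[np.int32((proj(f,RIM+.029*(np.cos(t)*XT+np.sin(t)*RP[:,1]))-o)*6+3)],True,(255,255,0),1)
cv2.imwrite('pics/c6.png',im)
E
```

```text
14.575 [-0.15131549 -0.10381253 -1.74594508]
[-0.00019792 -0.00051162  0.0815401 ] 0.054156050252496986
dp [-0.1  0.4 66.5] dr [-0.001 -0.    -0.   ]
[array([312.8147228 , 199.77164904]), array([301.07098688, 195.05955712]), array([286.89189626, 189.37290655])]
```

View pics/c6.png

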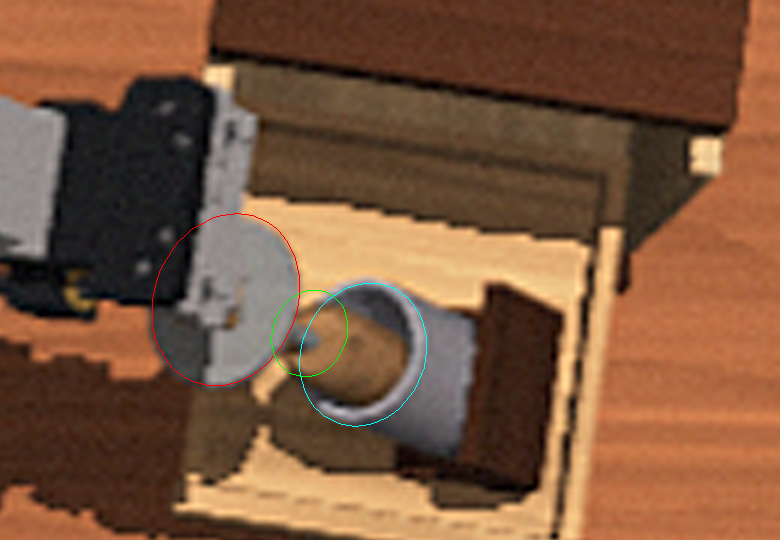

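Overlay agrees: guard and rim coincide, and the bristles are centred in the pot with the tip just below the rim. Down again.

Emit:
drive_tool(plan=[{"hand": 0,"dp": [0,0,15],"dr": [0,0,0]},{"hand": 0,"dp": [0,0,30],"dr": [0,0,0]},{"hand": 0,"dp": [0,0,45],"dr": [0,0,0]},{"hand": 0,"dp": [0,0,57],"dr": [0,0,0]},{"hand": 0,"dp": [0,0,64],"dr": [0,0,0]},{"hand": 0,"dp": [0,0,67],"dr": [0,0,0]},{"hand": 0,"dp": [0,0,67],"dr": [0,0,0]},{"hand": 0,"dp": [0,0,67],"dr": [0,0,0]}])

```text
time_s: 15.62
ee_pos: [0.6041, -0.0209, 0.2299]
tcp_rot: [[-0.992, 0.103, -0.07], [0.125, 0.812, -0.57], [-0.001, -0.574, -0.819]]
force: [-1.8, 3.3, 8.4]
gripper_width: 0.0214
gripper_force: 40.0
```

Emit:
drive_tool(plan=[{"hand": 0,"dp": [0,0,0],"dr": [0,0,0]},{"hand": 0,"dp": [0,0,-20],"dr": [0,0,0]},{"hand": 0,"dp": [0,0,-45],"dr": [0,0,0]},{"hand": 0,"dp": [0,0,-70],"dr": [0,0,0]},{"hand": 0,"dp": [0,0,-95],"dr": [0,0,0]},{"hand": 0,"dp": [0,0,-120],"dr": [0,0,0]},{"hand": 0,"dp": [0,0,-140],"dr": [0,0,0]},{"hand": 0,"dp": [0,0,-140],"dr": [0,0,0]}])

```text
time_s: 16.62
ee_pos: [0.6141, 0.0594, 0.3445]
tcp_rot: [[-0.992, 0.103, -0.069], [0.124, 0.813, -0.569], [-0.002, -0.573, -0.82]]
force: [-0.4, 0.7, -2.2]
gripper_width: 0.0218
gripper_force: 40.0
```

```bash
python3 - <<'E'
from h import *
s=get_state();print(s['time_s'],s['ee_pos'])
R=np.array([[-.847,-.531,0],[-.531,.847,0],[0,0,-1.]])
delta([.4692,.2584,.41],R)
E
```

```text
16.625 [0.61413321 0.05943973 0.34453326]
dp [ 168.3  109.4 -156.8] dr [-0.586 -0.206 -0.663]
```

Emit:
drive_tool(plan=[{"hand": 0,"dp": [20,5,-35],"dr": [-0.05,-0.02,-0.06]},{"hand": 0,"dp": [45,22,-65],"dr": [-0.13,-0.05,-0.15]},{"hand": 0,"dp": [70,40,-90],"dr": [-0.22,-0.08,-0.25]},{"hand": 0,"dp": [95,58,-110],"dr": [-0.31,-0.11,-0.36]},{"hand": 0,"dp": [120,75,-128],"dr": [-0.4,-0.14,-0.46]},{"hand": 0,"dp": [145,92,-143],"dr": [-0.49,-0.17,-0.56]},{"hand": 0,"dp": [168,109,-157],"dr": [-0.586,-0.206,-0.663]},{"hand": 0,"dp": [168,109,-157],"dr": [-0.586,-0.206,-0.663]}])

```text
time_s: 17.62
ee_pos: [0.4686, 0.2573, 0.4094]
tcp_rot: [[-0.848, -0.531, -0.002], [-0.531, 0.848, -0.0], [0.002, 0.001, -1.0]]
force: [0.2, -0.8, -1.7]
gripper_width: 0.0218
gripper_force: 40.0
```

Emit:
drive_tool(plan=[{"hand": 0,"dp": [0,0,0],"dr": [0,0,0]},{"hand": 0,"dp": [0,0,0],"dr": [0,0,0]},{"hand": 0,"dp": [0,0,0],"dr": [0,0,0]}])

```text
time_s: 18.0
ee_pos: [0.4697, 0.2572, 0.4093]
tcp_rot: [[-0.849, -0.529, -0.002], [-0.529, 0.849, -0.003], [0.004, -0.001, -1.0]]
force: [-0.3, -0.8, -2.0]
gripper_width: 0.022
gripper_force: 40.0
```

```bash
python3 - <<'E'
from h import *
s=get_state();print(s['time_s'],s['ee_pos'],s['force'])
R=np.array([[-.847,-.531,0],[-.531,.847,0],[0,0,-1.]])
delta([.4692,.2584,.25],R)
fs=grab('scene');ft=grab('top');ims=[]
for f,o in((fs,(310,260)),(ft,(105,200))):
    ims.append(cv2.resize(f['pixels'],None,fx=4,fy=4,interpolation=cv2.INTER_CUBIC)[o[1]*4:o[1]*4+480,o[0]*4:o[0]*4+400])
cv2.imwrite('pics/c7.png',np.hstack(ims))
E
```

```text
18.0 [0.4696618  0.25721047 0.4093392 ] [-0.34065042 -0.76674834 -1.99650687]
dp [ -0.8   1.4 159.3] dr [-0.001 -0.004 -0.003]
```

View pics/c7.png

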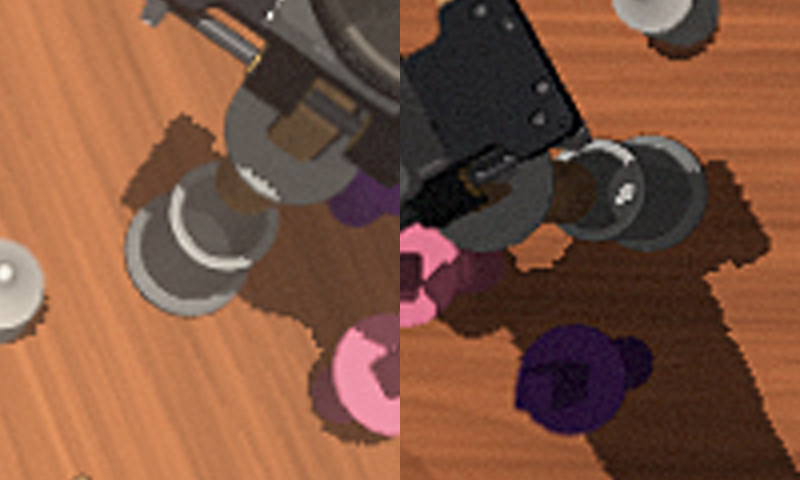

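The empty holder's mouth is at scene (365.5,313.7) and top (153.8,247.5), the same spot as before, with the brush above it. Lowering.

Emit:
drive_tool(plan=[{"hand": 0,"dp": [-0.5,1.2,40],"dr": [0,-0.003,-0.003]},{"hand": 0,"dp": [-0.5,1.2,70],"dr": [0,-0.003,-0.003]},{"hand": 0,"dp": [-0.5,1.2,95],"dr": [0,-0.003,-0.003]},{"hand": 0,"dp": [-0.5,1.2,120],"dr": [0,-0.003,-0.003]},{"hand": 0,"dp": [-0.5,1.2,140],"dr": [0,-0.003,-0.003]},{"hand": 0,"dp": [-0.5,1.2,154],"dr": [0,-0.003,-0.003]},{"hand": 0,"dp": [-0.5,1.2,160],"dr": [0,-0.003,-0.003]},{"hand": 0,"dp": [-0.5,1.2,160],"dr": [0,-0.003,-0.003]}])

```text
time_s: 19.1
ee_pos: [0.4689, 0.2586, 0.2498]
tcp_rot: [[-0.847, -0.532, 0.0], [-0.532, 0.847, -0.0], [-0.0, -0.0, -1.0]]
force: [0.6, -0.6, -0.9]
gripper_width: 0.0217
gripper_force: 40.0
```

Emit:
drive_tool(plan=[{"hand": 0,"dp": [0,0,3],"dr": [0,0,0]},{"hand": 0,"dp": [0,0,6],"dr": [0,0,0]},{"hand": 0,"dp": [0,0,8.5],"dr": [0,0,0]},{"hand": 0,"dp": [0,0,8.5],"dr": [0,0,0]}])

```text
time_s: 19.6
ee_pos: [0.4687, 0.2585, 0.2411]
tcp_rot: [[-0.847, -0.532, 0.0], [-0.532, 0.847, -0.0], [0.0, -0.0, -1.0]]
force: [-0.4, 0.6, -1.8]
gripper_width: 0.0219
gripper_force: 40.0
```

Emit:
drive_tool(plan=[{"hand": 0,"dp": [0,0,1.5],"dr": [0,0,0]},{"hand": 0,"dp": [0,0,1.5],"dr": [0,0,0]},{"hand": 30,"dp": [0,0,1],"dr": [0,0,0]},{"hand": 55,"dp": [0,0,1],"dr": [0,0,0]},{"hand": 55,"dp": [0,0,1],"dr": [0,0,0]},{"hand": 55,"dp": [0,0,1],"dr": [0,0,0]},{"hand": 55,"dp": [0,0,1],"dr": [0,0,0]},{"hand": 55,"dp": [0,0,1],"dr": [0,0,0]}])

```text
time_s: 20.6
ee_pos: [0.4688, 0.2585, 0.2402]
tcp_rot: [[-0.847, -0.532, 0.0], [-0.532, 0.847, -0.0], [-0.0, -0.0, -1.0]]
force: [-1.1, 0.8, -0.6]
gripper_width: 0.0549
gripper_force: 0.0
```

Emit:
drive_tool(plan=[{"hand": 55,"dp": [0,0,-30],"dr": [0,0,0]},{"hand": 55,"dp": [0,0,-70],"dr": [0,0,0]},{"hand": 55,"dp": [0,0,-120],"dr": [0,0,0]},{"hand": 55,"dp": [0,0,-150],"dr": [0,0,0]},{"hand": 55,"dp": [-50,-150,-150],"dr": [0,0,0]},{"hand": 55,"dp": [-50,-150,-150],"dr": [0,0,0]},{"hand": 55,"dp": [-50,-150,-150],"dr": [0,0,0]},{"hand": 55,"dp": [-50,-150,-150],"dr": [0,0,0]}])

```text
time_s: 21.6
ee_pos: [0.5924, 0.1557, 0.3898]
tcp_rot: [[-0.849, -0.529, 0.0], [-0.529, 0.849, -0.001], [0.001, -0.001, -1.0]]
force: [-0.7, 0.4, 0.6]
gripper_width: 0.0545
gripper_force: 0.0
```

```bash
python3 - <<'E'
from h import *
s=get_state();print(s['time_s'],s['ee_pos'],s['force'])
fs=grab('scene');ft=grab('top')
a=cv2.resize(fs['pixels'],(560,420));b=ft['pixels'][140:290,80:380]
cv2.imwrite('pics/c8.png',np.vstack([cv2.resize(fs['pixels'][150:400,200:450],(400,400))[:300],cv2.resize(b,(400,200))]))
cv2.imwrite('pics/c8.png',np.hstack([cv2.resize(fs['pixels'][150:400,190:450],(416,400)),cv2.resize(b,(384,192)).repeat(1,0) if 0 else cv2.copyMakeBorder(cv2.resize(b,(384,192)),0,208,0,0,cv2.BORDER_CONSTANT)]))
E
```

```text
21.6 [0.59235667 0.15573099 0.3898323 ] [-0.74657343  0.36649241  0.57806293]
```

View pics/c8.png

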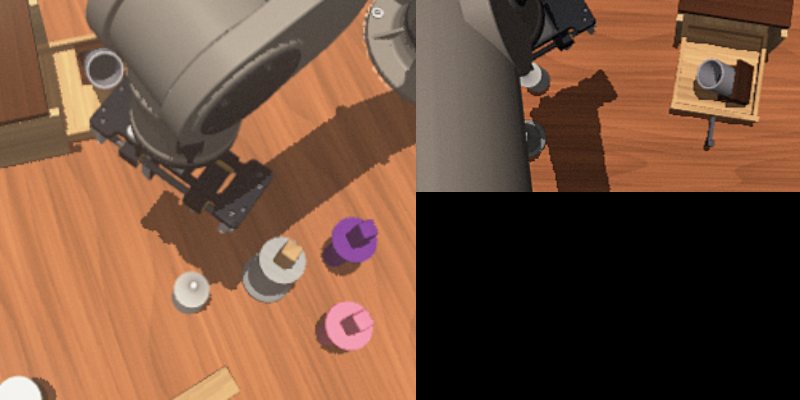

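The brush hangs upright in its holder, the tray is still out, and the bottle and offcut are in place. Quick numeric check, then hand in.

```bash
python3 - <<'E'
from h import *
f=grab('scene');im=f['pixels'];o=cv2.imread('pics/scene0.png');o1=cv2.imread('pics/top1.png');t=grab('top')['pixels']
def disc(im):
    h=cv2.cvtColor(im,cv2.COLOR_BGR2HSV);m=np.zeros(im.shape[:2],np.uint8);cv2.circle(m,(366,313),24,255,-1)
    g=((h[...,1]<45)&(h[...,2]>120)&(m>0)).astype(np.uint8);n,l,st,ce=cv2.connectedComponentsWithStats(g)
    return cv2.minEnclosingCircle(cv2.findNonZero((l==1+np.argmax(st[1:,4])).astype(np.uint8)))
print(disc(o),disc(im))
d=lambda a,b:np.abs(a.astype(int)-b).mean()
print('bottle/offcut',d(im[320:345,296:325],o[320:345,296:325]),d(im[375:415,290:342],o[375:415,290:342]),'tray',d(t[160:260,300:365],o1[160:260,300:365]))
E
```

```text
((365.6256103515625, 312.97784423828125), 14.688739776611328) ((365.5, 312.5), 15.116316795349121)
bottle/offcut 19.806896551724137 16.56522435897436 tray 10.753435897435898
```

```bash
python3 -c "
from rig import *
print(finish_job())"
```

```text
the job is handed in; nothing more can be done
None
```

I handed the job in after about 22 s of the allowed 69 s: the tray is at its stop, the brush was worked down, up and down again in the pot and hangs back upright in its holder, and the bottle and offcut look unmoved. The jar was never approached, and no verdict came back. By my pot estimate the bristles met firm resistance about 16 mm above the pot's base, where the floor should be at 5 mm; either depth meets the limit.

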